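# Set painted pots to dry and enable the dryer with its key

### The arm

A 7-joint arm with a two-finger parallel gripper is mounted at the origin on the work surface. World frame = base frame: x ahead of the robot, y to its left, z up, the work surface at z = 0. Lengths are in m, angles in rad, forces in N, time in s.
With the tool pointing down it reaches from about 0.425 to 0.925 m from the base axis. Payload 6.8 kg.
Tool frame: the origin (TCP) lies on the front face of the gripper's body, between the roots of the fingers; the fingertips stand 73 mm ahead of it and the grasp point (between the pads) lies 54 mm ahead of it (env.nose_length is the distance from the TCP to the fingertips, in m); z points along the fingers, y is the direction in which the jaws open and shut (so a half turn about z gives the same grasp; the last joint's range is limited). The gripper opens to 85 mm and grips with 20 to 120 N. Pads are 22 mm wide; open, the fingers measure 114 mm over their backs; the gripper's body (76 mm by 85 mm) begins 54 mm behind the grasp point. The pads swing forward as they close: fully open they stand 13 mm farther back than shut.
Start: joints at [1.055, 0.477, 0.022, 1.555, -0.011, 1.109, -0.083], TCP at [0.268, -0.62, 0.304] pointing down, gripper open.
Joint ranges: [-2.96, 2.96], [-0.34, 2.1], [-1.41, 1.46], [0.24, 2.44], [-1.37, 4.51], [0.17, 1.92], [-2.96, 2.96]. Speed limits (rad/s): [2.39, 2.39, 3.14, 3.14, 3.14, 3.14, 3.14].

### API

Orientations are given as a unit quaternion [w, x, y, z].
In Python, from cell import env, kin, camera, calibration, job gives the robot as it stands. The module is installed in compiled form; this text tells all that it offers. Calls block until the motion is done:
- env.reach(position, orientation): joint-space move of the TCP to a pose.
- env.movel(position, velocity=0.15, rot=None, stop_force=None): straight line of the TCP; rot=None keeps the orientation; velocity is the mean speed in m/s. With stop_force (N) it stops when the force on the tool has changed by that much, and returns True; else False.
- env.goto_joints(angles): joint-space move.
- env.grip(opening, f_grip=None): finger opening in m; f_grip is the grip in N (None keeps the last); returns when the fingers have stopped.
- env.dwell(seconds).
- kin.inverse_kinematics(position, orientation): joint angles nearest the present ones, or None.
- env.get_state(): the state.
- camera(name): name is "scene" or "top" or "wrist"; returns (picture, depth): 480x640x3 uint8, blue, green, red; 480x640 float32, m along the optical axis (not along the pixel's ray), 0 where there is no reading.
- calibration(name): a dict with "fx", "fy", "cx", "cy" (pixels), "rvec" (rotation vector, rad) and "tvec" (3), from world to camera coordinates, as OpenCV has them. Camera axes: x right, y down, z forward; pixel columns grow to the right and rows downward; lengths in m; the calibration is good to about 2 mm. A picture is of the moment at which its call begins: read the wrist's pose just before it. calibration takes no time and is no camera call; for the wrist camera it gives the pose at the moment of the call.
A pose or a line that the arm cannot do raises env.PlanningError and nothing moves.
- job.job_done(): hands the job in, once; it reports no verdict.
The state is a dict: "time": time; "qpos": joint angles; "joint_velocities": joint speeds; "joint_torque": joint torques, N m; "tcp_pos": TCP position; "orientation": TCP orientation; "force": force on the tool from outside, world axes, zero at the start; "torque": the same for the moment, N m; "opening": finger opening in m.
Only numpy, scipy, OpenCV 4.12 (cv2) and the standard library are available. Lean on these libraries where they do the work, as an engineer would, in place of code of your own. Each camera call takes 0.05 s, during which the arm holds its last target. There are 200 camera calls.

### The job

Get the painted pots drying: slide each pot on the drying plate, without lifting it, straight across from its waiting ring so that it stands wholly inside the white drying ring of its own row, and push the paint plate along the table, without lifting it, until all of it sits on the round paper mat, away from the heat. Only when all of that is in place, take the key from its wooden stand, put it fully home in the key switch and turn it clockwise as far as it goes, to on, and leave it there. Put back anything that gets knocked out of place meanwhile, and leave the other things on the table where they are.

Things in the scene. Friction and masses are not known exactly. Their poses are not given: they have to be found in the camera images.
- dryer: fixed drying plate, a grey slab 350 (its x) by 310 (its y) by 6 mm thick; origin at the centre of its underside, z up, y to the left seen from the robot. Four rows 80 mm apart (at x = -120, -40, +40, +120 mm), each with a black-outlined waiting ring at y = +80 mm and a white-outlined drying ring, on the black half, at y = -80 mm. Rings are 76 mm across. Flat, no lip, smooth to slide on.
- pot0: small open terracotta pot, may be absent; 52 mm tall, foot 50 mm across, vertical rim 60 mm across on the upper 16 mm, wall 5 mm; origin at the centre of its foot, z up. About 0.15 kg. Starts in or near the waiting ring of row 0 (row 0 nearest the robot, 3 farthest).
- dry0 (a point): centre of the drying ring of row 0, on the top face of the drying plate; where pot0 belongs. Axes as the drying plate's
- pot1: small open terracotta pot, may be absent; 52 mm tall, foot 50 mm across, vertical rim 60 mm across on the upper 16 mm, wall 5 mm; origin at the centre of its foot, z up. About 0.15 kg. Starts in or near the waiting ring of row 1 (row 0 nearest the robot, 3 farthest).
- dry1 (a point): centre of the drying ring of row 1, on the top face of the drying plate; where pot1 belongs. Axes as the drying plate's
- pot2: small open terracotta pot, may be absent; 52 mm tall, foot 50 mm across, vertical rim 60 mm across on the upper 16 mm, wall 5 mm; origin at the centre of its foot, z up. About 0.15 kg. Starts in or near the waiting ring of row 2 (row 0 nearest the robot, 3 farthest).
- dry2 (a point): centre of the drying ring of row 2, on the top face of the drying plate; where pot2 belongs. Axes as the drying plate's
- pot3: small open terracotta pot, may be absent; 52 mm tall, foot 50 mm across, vertical rim 60 mm across on the upper 16 mm, wall 5 mm; origin at the centre of its foot, z up. About 0.15 kg. Starts in or near the waiting ring of row 3 (row 0 nearest the robot, 3 farthest).
- dry3 (a point): centre of the drying ring of row 3, on the top face of the drying plate; where pot3 belongs. Axes as the drying plate's
- paint_plate: white round paint plate with a raised sloping rim: 18 mm tall, 124 mm across at the rim, 92 mm at the foot, wall 4 mm, inner floor 5 mm above its underside and about 85 mm across; origin at the centre of its underside, z up. 0.25 kg, lies flat on the table.
- paper_mat: round white paper mat with a brown edge, 170 mm across, flat on the table (1 mm, things slide onto it freely); origin at its centre. The plate belongs on it.
- key_stand: fixed wooden block, 60 (x) by 50 (y) by 35 mm tall, with a slot along its x in the top in which the key stands; origin at the centre of its underside.
- key: loose key standing upright, blade down: steel blade 14 (x) by 4 (y) by 22 mm long, above it a flat black bow 30 (x) by 10 (y) by 36 mm tall (22 to 58 mm above the blade's tip). Origin at the blade's tip, z up through the bow; blade and bow lie in its x-z plane. 40 g. In the stand it is held loosely by its blade, bow resting on the stand's top; lift it straight up at least 25 mm to free it. It fits the switch either way round.
- switch_box: fixed grey key-switch box, 90 (x) by 80 (y) by 42 mm tall, origin at the centre of its underside. On its top a steel barrel (40 mm across, 26 mm tall) stands on the box's axis and turns with the key.
- slot (a point): centre of the key slot's mouth, on the barrel's axis at its top face, 68 mm above the table; it turns with the barrel. The slot lies along its x, is 15.5 by 5.5 mm with a small chamfer and 26 mm deep, straight down; key fully home when its bow rests on the barrel (blade 22 mm in). z up.
- rotor (a joint): angle of the key barrel, rad: 0 off (slot along the box's x), grows as it turns clockwise seen from above, stop at 1.31 (on; 75 degrees). Stays where it is left, needs about 0.04 N m; starts at 0 to 0.2. The key has some 0.15 rad of play in the slot.
- candle: candle in a green glass holder, 70 mm across, 135 mm tall; bystander, origin at the centre of its underside; leave alone
- tube1: paint tube lying flat, 78 by 24 by 15 mm; bystander, origin at the centre of its underside; leave alone
- tube2: paint tube as the first; bystander, origin at the centre of its underside; leave alone

How it is judged:
By the outcome, as a careful person would: the job done as asked, in the order asked, and still so for the second after the job is handed in, with the robot touching nothing.
Of pot0, pot1, pot2, pot3 only 3 to 4 are there at a start; the rules pass over those that are not, and their reading is None.
At some moment in a run one of pot0, pot1, pot2, pot3, paint_plate may be knocked a few centimetres aside while the robot is not near it.
It also fails if it takes over 208 s, if anything falls off the work surface, if the arm or the gripper's body presses on something with over 40 N, if the wrist force passes 120 N, or if a joint passes its speed limit or range.

## Working session

There is one attempt and no reset: what is moved stays moved. The work goes in short steps, each a Python script; the robot and the scene stay as the last script left them, time stands still between calls to the robot, and variables do not carry over. Pictures are saved under pics/ and viewed, about 12 in all and at most 16, crops included, and the job is handed in when it is done.

```bash
ls; mkdir -p pics; cat > h.py <<'E'
import numpy as np, cv2
from cell import env, kin, camera, calibration, job
def cal(n):
    c=calibration(n); K=np.array([[c['fx'],0,c['cx']],[0,c['fy'],c['cy']],[0,0,1.]])
    return K,cv2.Rodrigues(np.array(c['rvec'],float))[0],np.array(c['tvec'],float).ravel()
def ray(n,u,v,z,C=None):
    "world point on plane z seen at pixel"
    K,R,t=C or cal(n); d=R.T@np.linalg.inv(K)@[u,v,1]; o=-R.T@t
    return o+d*(z-o[2])/d[2]
def proj(n,p,C=None):
    K,R,t=C or cal(n); q=K@(R@np.array(p,float)+t); return q[:2]/q[2]
def cloud(n,D,C=None):
    K,R,t=C or cal(n); v,u=np.mgrid[:480,:640]
    P=np.stack([(u-K[0,2])/K[0,0]*D,(v-K[1,2])/K[1,1]*D,D],-1)
    return (P-t)@R
def shot(n,f):
    C=cal(n); I,D=camera(n); cv2.imwrite('pics/'+f+'.png',I); np.savez('pics/'+f+'.npz',D=D,K=C[0],R=C[1],t=C[2]); return I,D,C
E
python3 - <<'E'
from h import *
for n in('top','scene'):
    I,D,C=shot(n,n+'0'); print(n,C,-C[1].T@C[2])
s=env.get_state();print(s['time'],s['tcp_pos'],s['orientation'],s['opening'],env.nose_length)
E
```

```text
pics
top (array([[589.10344307,   0.        , 319.85519513],
       [  0.        , 589.10344307, 242.08815612],
       [  0.        ,   0.        ,   1.        ]]), array([[ 0.01783817, -0.99970491,  0.01648894],
       [-0.98821572, -0.02013589, -0.15173738],
       [ 0.15202463, -0.01358791, -0.9882833 ]]), array([0.01768307, 0.5570102 , 1.14490177])) [0.37607755 0.04445057 1.215715  ]
scene (array([[446.70316232,   0.        , 316.76840166],
       [  0.        , 446.70316232, 242.40987897],
       [  0.        ,   0.        ,   1.        ]]), array([[ 0.73378001,  0.67937362,  0.00428793],
       [ 0.43619421, -0.46626843, -0.76962872],
       [-0.52086612,  0.56660854, -0.63847729]]), array([-0.44211564, -0.16976784,  1.31931966])) [ 1.08565628 -0.52633347  0.71359319]
0.1 [ 0.26750869 -0.61926509  0.30299842] [-8.20438470e-04  9.79283322e-01  2.02493072e-01 -2.40537993e-04] 0.08510688718205865 0.0726
```

View pics/top0.png

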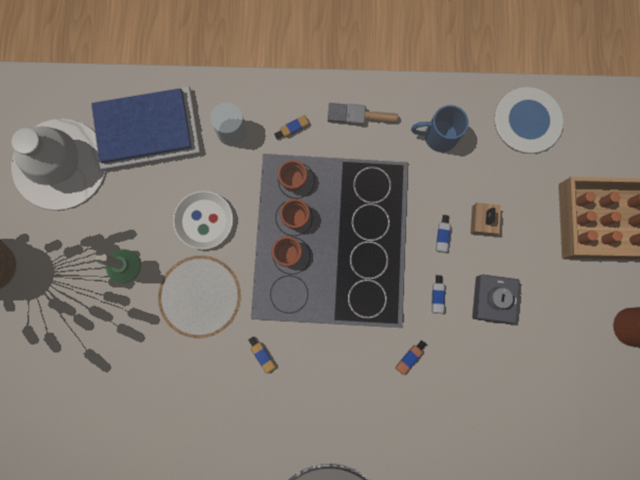

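View pics/scene0.png

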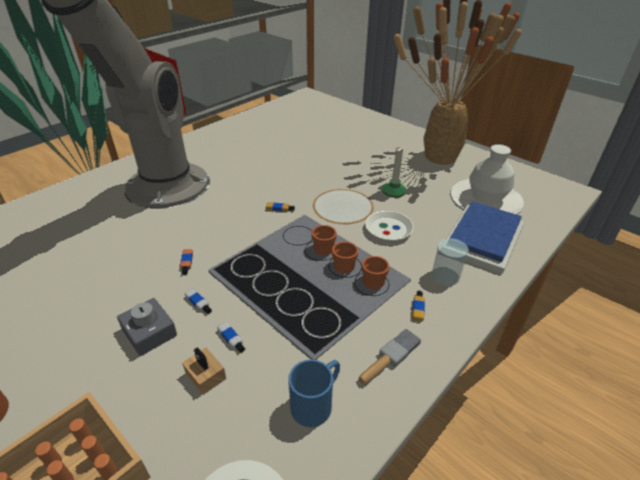

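The top view shows pots in rows 1–3 (rims near 287,252; 294,215; 293,176) and the row 0 ring empty (289,294). The paint plate is at (203,221), the mat at (200,296), the key stand at (487,219) and the switch at (502,298).

```bash
cat > m.py <<'E'
from h import *
from scipy.optimize import least_squares
I,D,C=shot('top','top1'); P=cloud('top',D,C)
def circ(p,r=None):
    f=(lambda q:np.hypot(p[:,0]-q[0],p[:,1]-q[1])-(q[2] if r is None else r))
    return least_squares(f,[*np.median(p[:,:2],0),.03],loss='soft_l1',f_scale=.001).x
hsv=cv2.cvtColor(I,cv2.COLOR_BGR2HSV)
# white rings on black half
G=cv2.cvtColor(I,cv2.COLOR_BGR2GRAY)
print('rings')
for u,v in[(367,298),(369,260),(370,222),(372,185)]:
    pts=[]
    for a in np.linspace(0,2*np.pi,72,endpoint=False):
        r=np.arange(13,23,.25); x=u+r*np.cos(a); y=v+r*np.sin(a)
        g=cv2.remap(G,x[None].astype('f4'),y[None].astype('f4'),1)[0].astype(float); k=g.argmax(); pts.append(ray('top',x[k],y[k],.006,C))
    print((u,v),circ(np.array(pts)).round(4))
print('pots')
for u,v in[(289,294),(287,252),(294,215),(293,176)]:
    m=np.zeros((480,640),bool); m[v-22:v+22,u-22:u+22]=1
    m&=(P[...,2]>.05)&(P[...,2]<.068)
    if m.sum()>30:
        q=P[m]; (c,r)=cv2.minEnclosingCircle((q[:,:2]*1000).astype('f4')); print((u,v),m.sum(),circ(q,.0285).round(4),np.round(c,1),r,np.median(q[:,2]))
print('plate')
m=np.zeros((480,640),bool); m[185:260,165:242]=1; m&=(P[...,2]>.014)&(P[...,2]<.026)
q=P[m]; print(m.sum(),circ(q).round(4),[np.round(w,1) for w in cv2.minEnclosingCircle((q[:,:2]*1000).astype('f4'))])
print('mat')
pts=[]
m=(hsv[...,1]>90)&(hsv[...,0]<25); m[:250]=0;m[345:]=0;m[:,:150]=0;m[:,248:]=0
v,u=np.nonzero(m); pts=np.array([ray('top',a,b,.001,C) for a,b in zip(u,v)]); print(circ(pts).round(4))
print('corners',[ray('top',u,v,.006,C)[:2].round(4) for u,v in[(262,155),(408,161),(253,320),(403,326)]])
np.save('pics/cloud.npy',P)
for n,(a,b,lo,hi) in dict(stand=((470,503),(200,240),.025,.045),bow=((470,503),(200,240),.055,.09),box=((470,525),(270,325),.034,.048),barrel=((470,525),(270,325),.06,.08),candle=((90,145),(240,290),.02,.2)).items():
    m=np.zeros((480,640),bool); m[b[0]:b[1],a[0]:a[1]]=1; m&=(P[...,2]>lo)&(P[...,2]<hi); q=P[m]
    if len(q)>3: print(n,len(q),q.mean(0).round(4),[np.round(w,1) for w in cv2.minAreaRect((q[:,:2]*1000).astype('f4'))],q[:,2].max())
c=cv2.resize(I[190:335,420:540],None,fx=4,fy=4,interpolation=2); cv2.imwrite('pics/crop1.png',c)
E
python3 m.py
```

```text
rings
(367, 298) [ 0.4477 -0.0702  0.038 ]
(369, 260) [ 0.5273 -0.0733  0.0383]
(370, 222) [ 0.6074 -0.0764  0.0382]
(372, 185) [ 0.6871 -0.0793  0.0381]
pots
(287, 252) 228 [0.5345 0.0951 0.03  ] [534.9  95.6] 30.14822769165039 0.057239210448294484
(294, 215) 228 [0.6114 0.0812 0.03  ] [612.   81.2] 30.06497573852539 0.05691865724788335
(293, 176) 241 [0.6916 0.088  0.03  ] [692.1  87.9] 30.160362243652344 0.05714045211350745
plate
560 [0.6017 0.2713 0.0578] [array([602.1, 271.5]), np.float64(62.0)]
mat
[0.4462 0.2731 0.0813]
corners [array([0.7466, 0.1539]), array([ 0.7405, -0.1566]), array([0.3992, 0.1608]), array([ 0.3926, -0.1447])]
stand 628 [ 0.6131 -0.311   0.0341] [array([ 614.8, -313.8]), array([52.5, 60.8]), np.float64(85.6)] 0.04489998961007065
bow 100 [ 0.6138 -0.3122  0.0673] [array([ 615. , -313.1]), array([10.8, 30.8]), np.float64(87.4)] 0.07442633449870618
box 1418 [ 0.4487 -0.3263  0.0411] [array([ 449.8, -328.9]), array([80.8, 90.4]), np.float64(83.7)] 0.04798344219702611
barrel 339 [ 0.4495 -0.3289  0.0667] [array([ 449.6, -329.2]), array([39.1, 38.9]), np.float64(86.6)] 0.07252915929883351
candle 430 [0.5025 0.4269 0.0787] [array([501.6, 425.7]), array([34.2, 36.3]), np.float64(70.5)] 0.14007532030988187
```

View pics/crop1.png

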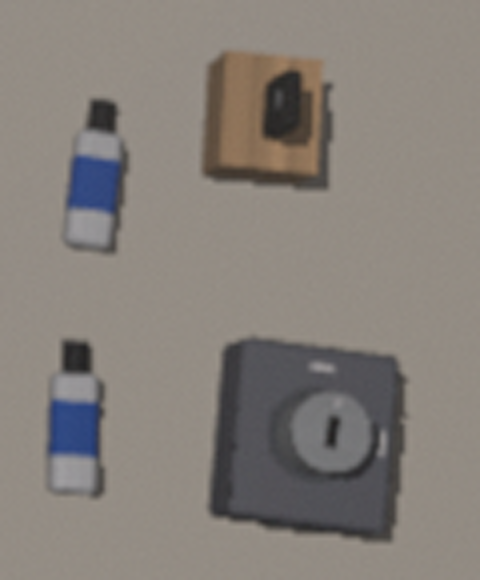

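Pots 1–3 are located and pot0 is absent. I'll slide each pot with a light grip at constant height.

```bash
cat >> h.py <<'E'
def q_(deg):
    a=np.radians(deg)/2; return [0,np.cos(a),np.sin(a),0]   # tool down, tool x at deg, tool y at deg-90
def st():
    s=env.get_state(); return round(s['time'],1),np.round(s['tcp_pos'],4),np.round(s['force'],1),round(s['opening'],4)
def slide(p,t,yaw=-2.18,z=.104):
    q=q_(yaw); env.grip(.085,20)
    env.reach([p[0],p[1],.19],q); env.movel([p[0],p[1],z],.12)
    env.grip(.05,20); s=env.get_state(); print('grip',st())
    if not .055<s['opening']<.066: env.grip(.085); env.movel([p[0],p[1],.19]); raise SystemExit('missed')
    env.movel([t[0],t[1],z],.08); print('slid',st())
    env.grip(.085); env.movel([t[0],t[1],.19],.15)
E
python3 - <<'E'
from h import *
slide((.6918,.088),(.6871,-.0793)); 
I,D,C=shot('top','t2')
I,D,C=shot('wrist','w2'); print(C,st())
E
```

```text
grip (4.5, array([0.6924, 0.0879, 0.1053]), array([-2.2, -0.3,  6.5]), 0.0575)
slid (6.8, array([ 0.6882, -0.0776,  0.1053]), array([0.3, 3.8, 6.2]), 0.0576)
(array([[375.24008482,   0.        , 326.61981337],
       [  0.        , 375.24008482, 235.66899924],
       [  0.        ,   0.        ,   1.        ]]), array([[-3.83000868e-02, -9.99266224e-01, -3.41447519e-04],
       [-9.58765843e-01,  3.66514809e-02,  2.81823930e-01],
       [-2.81604619e-01,  1.11212492e-02, -9.59466079e-01]]), array([-0.05318501,  0.65646842,  0.46288338])) (8.0, array([ 0.6862, -0.0793,  0.1884]), array([-0.4,  1.2,  0.2]), 0.085)
```

View pics/w2.png

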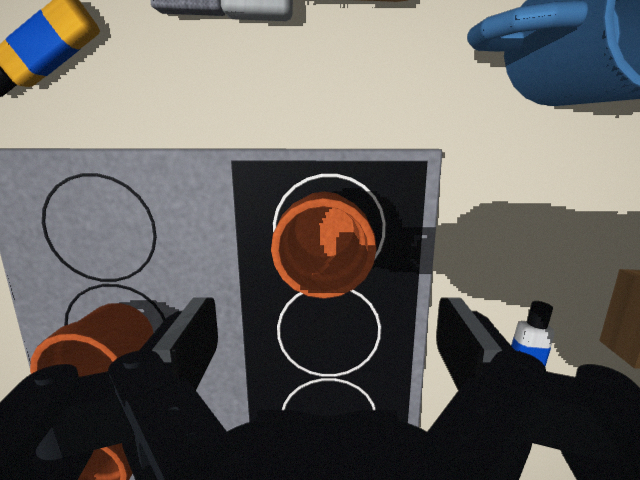

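Pot3 now stands in its ring (rim centre near 324,247). Pots 2 and 1 next, then the plate.

```bash
python3 - <<'E'
from h import *
slide((.6117,.0812),(.6074,-.0764))
slide((.5346,.0953),(.5273,-.0733))
# plate push, two-finger
q=q_(0); y=.272
env.grip(.085,20)
env.reach([.60,.12,.22],q); env.reach([.70,y,.20],q); env.movel([.70,y,.09],.12)
hit=env.movel([.70,y,.055],.03,stop_force=5); z=env.get_state()['tcp_pos'][2]; print(hit,st())
z+=.005; env.movel([.70,y,z],.05)
env.movel([.506,.273,z],.06); print(st())
env.movel([.53,.273,z],.06); env.movel([.56,.273,.2],.15)
env.reach([.45,-.3,.25],q_(-6)); print(st())
E
sed -i "s/'top1'/'top3'/" m.py; python3 m.py
```

```text
grip (10.2, array([0.6123, 0.0811, 0.1053]), array([-0. , -0.9,  5.3]), 0.0588)
slid (12.3, array([ 0.6087, -0.0749,  0.1053]), array([1.1, 4. , 6.8]), 0.059)
grip (15.6, array([0.5351, 0.0953, 0.1051]), array([-1.9, -1.4,  7. ]), 0.0577)
slid (17.9, array([ 0.5286, -0.0721,  0.1051]), array([0.3, 4.2, 5.6]), 0.058)
True (22.8, array([0.6998, 0.2719, 0.0598]), array([-0.6, -2.1,  4.8]), 0.0855)
(26.5, array([0.5061, 0.273 , 0.0648]), array([ 1.9, -0.2, -0.3]), 0.085)
(30.2, array([ 0.4508, -0.2989,  0.2499]), array([ 0.4, -0.9,  0.6]), 0.0851)
rings
(367, 298) [ 0.4477 -0.0702  0.0381]
(369, 260) [ 0.5268 -0.0723  0.0377]
(370, 222) [ 0.6074 -0.076   0.038 ]
(372, 185) [ 0.6885 -0.0792  0.0386]
pots
plate
  return _methods._mean(a, axis=axis, dtype=dtype,
  ret = um.true_divide(
Traceback (most recent call last):
  File "m.py", line 25, in <module>
    q=P[m]; print(m.sum(),circ(q).round(4),[np.round(w,1) for w in cv2.minEnclosingCircle((q[:,:2]*1000).astype('f4'))])
                          ~~~~^^^
  File "m.py", line 6, in circ
    return least_squares(f,[*np.median(p[:,:2],0),.03],loss='soft_l1',f_scale=.001).x
           ~~~~~~~~~~~~~^^^^^^^^^^^^^^^^^^^^^^^^^^^^^^^^^^^^^^^^^^^^^^^^^^^^^^^^^^^
ValueError: Initial guess is outside of provided bounds
```

View pics/top3.png

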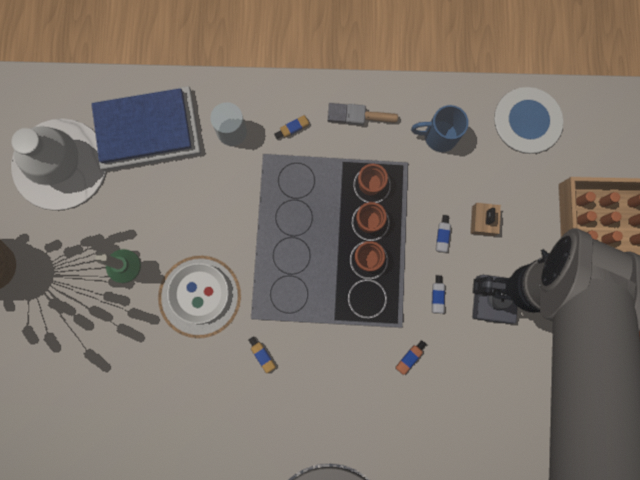

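All three pots sit in their drying rings (centres near 370,260; 371,222; 373,182) and the plate is on the mat (197,294). Next I'll check those numerically and take close wrist views of the slot and key.

```bash
cat > chk.py <<'E'
from h import *
from scipy.optimize import least_squares
def circ(p,r):
    return least_squares(lambda q:np.hypot(p[:,0]-q[0],p[:,1]-q[1])-r,np.median(p[:,:2],0),loss='soft_l1',f_scale=.001).x
def check(f):
    I,D,C=shot('top',f); P=cloud('top',D,C)
    hsv=cv2.cvtColor(I,cv2.COLOR_BGR2HSV)
    for n,t in[(1,(.5273,-.0733)),(2,(.6074,-.0764)),(3,(.6871,-.0793))]:
        m=(P[...,2]>.05)&(P[...,2]<.068)&(np.hypot(P[...,0]-t[0],P[...,1]-t[1])<.05)&(np.abs(P[...,0]-t[0])<.04)
        c=circ(P[m],.0285); print('pot',n,m.sum(),c.round(4),'err mm',((c-t)*1000).round(1))
    m=(P[...,2]>.014)&(P[...,2]<.026)&(np.hypot(P[...,0]-.446,P[...,1]-.273)<.11)
    c=circ(P[m],.058); print('plate',m.sum(),c.round(4),'err mm',((c-[.4462,.2731])*1000).round(1)); print(st())
E
python3 - <<'E'
from chk import *
check('c1')
env.reach([.4497,-.329,.2],q_(-7)); I1,D,C=shot('wrist','ws'); print(st())
env.reach([.615,-.313,.2],q_(-3)); I2,D,C=shot('wrist','wk'); print(st())
a=lambda I:cv2.resize(I[130:380,220:440],None,fx=1.8,fy=1.8,interpolation=2)
cv2.imwrite('pics/ws2.png',np.hstack([a(I1),a(I2)]))
E
```

```text
pot 1 232 [ 0.5281 -0.0699] err mm [0.8 3.4]
pot 2 237 [ 0.6078 -0.0725] err mm [0.4 3.9]
pot 3 237 [ 0.6879 -0.0753] err mm [0.8 4. ]
plate 587 [0.4507 0.2743] err mm [4.5 1.2]
(30.3, array([ 0.4507, -0.299 ,  0.2499]), array([-0.8,  0.9, -0.3]), 0.0845)
(30.7, array([ 0.4501, -0.3283,  0.2   ]), array([-0.7,  0.1,  0.8]), 0.0854)
(31.4, array([ 0.6143, -0.3133,  0.2007]), array([ 0.1, -0.1,  0.8]), 0.0852)
```

View pics/ws2.png

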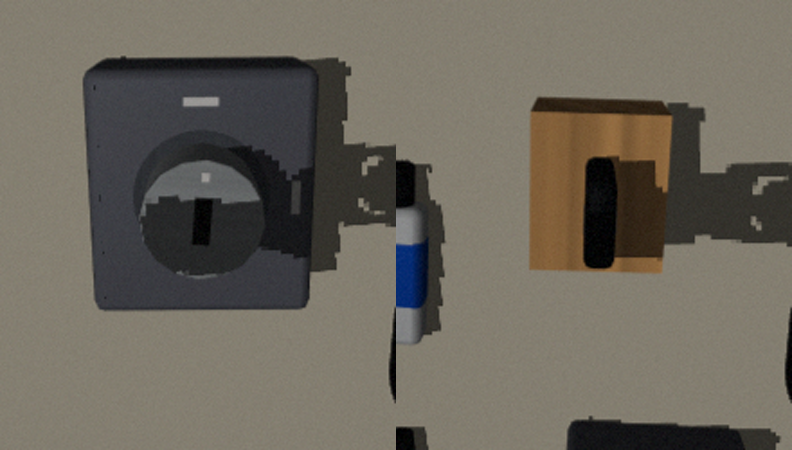

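Left crop: slot mouth runs from (204.5,198) to (200.5,245). Right crop: the key bow is centred near x=600 and spans y=158–268. Both are upright.

```bash
python3 - <<'E'
from h import *
def ld(f):
    d=np.load('pics/'+f+'.npz'); return d['D'],(d['K'],d['R'],d['t'])
D,C=ld('ws'); P=cloud('w',D,C)
f=lambda x,y:ray('w',x/1.8+220,y/1.8+130,.068,C)
a,b=f(204.5,198),f(200.5,245); print('slot',(a+b)/2,np.linalg.norm(a-b),np.degrees(np.arctan2(*(a-b)[[1,0]])))
# dark mask
I=cv2.imread('pics/ws.png'); G=cv2.cvtColor(I,6); m=np.zeros((480,640),np.uint8); m[236:270,323:342]=G[236:270,323:342]<22; 
v,u=np.nonzero(m); q=np.array([ray('w',x,y,.068,C)[:2]*1000 for x,y in zip(u,v)],'f4'); print('slot dark',len(q),cv2.minAreaRect(q))
m=(P[...,2]>.062)&(P[...,2]<.074)&(np.hypot(P[...,0]-.45,P[...,1]+.329)<.03); q=P[m]; print('barrel',cv2.minEnclosingCircle((q[:,:2]*1000).astype('f4')),np.median(q[:,2]))
m=(P[...,2]>.037)&(P[...,2]<.047); q=P[m&(np.hypot(P[...,0]-.45,P[...,1]+.329)<.08)]; print('box',cv2.minAreaRect((q[:,:2]*1000).astype('f4')))
D,C=ld('wk'); P=cloud('w',D,C); n=np.hypot(P[...,0]-.615,P[...,1]+.313)<.05
for s,lo,hi in[('bow',.068,.076),('bow',.064,.08),('stand',.031,.039)]:
    q=P[(P[...,2]>lo)&(P[...,2]<hi)&n]; print(s,len(q),np.median(q[:,2]),cv2.minAreaRect((q[:,:2]*1000).astype('f4')))
E
```

```text
slot [ 0.45080351 -0.3321826   0.068     ] 0.01568862490566101 -11.39037981827499
slot dark 246 ((450.7239685058594, -331.8116455078125), (5.525285720825195, 15.06062126159668), 79.23410034179688)
barrel ((451.2655029296875, -331.8130798339844), 20.089195251464844) 0.06806777311388601
box ((451.5950622558594, -331.927734375), (80.20065307617188, 89.47734832763672), 83.44261169433594)
bow 834 0.07114120313049385 ((616.7759399414062, -316.119873046875), (9.909170150756836, 29.463537216186523), 85.38818359375)
bow 872 0.07109546246404352 ((616.9364013671875, -316.09088134765625), (10.041972160339355, 29.79090690612793), 84.99795532226562)
stand 5750 0.035593608010533725 ((616.2357177734375, -316.16143798828125), (50.11457061767578, 60.963356018066406), 85.38762664794922)
```

```bash
python3 - <<'E'
from h import *
k=np.array([.6160,-.3148]); q=q_(-4.8)
env.grip(.05,20); env.reach([*k,.18],q); env.movel([*k,.112],.08); print(st())
env.grip(0,20); print(st()); env.dwell(.3)
g=env.get_state()['tcp_pos']; print(st())
env.grip(0,60); print(st())
env.movel([g[0],g[1],g[2]+.075],.08); print(st())
np.save('g.npy',g)
I,D,C=shot('wrist','wh'); cv2.imwrite('pics/wh2.png',I)
E
```

```text
(33.1, array([ 0.6164, -0.315 ,  0.1126]), array([ 0.2, -0.4,  0.3]), 0.0498)
(33.6, array([ 0.6162, -0.3149,  0.1125]), array([-0.3,  0.4,  2.1]), 0.0097)
(33.9, array([ 0.6163, -0.3149,  0.1125]), array([-1. ,  0.4,  5.5]), 0.0097)
(34.1, array([ 0.6163, -0.3149,  0.1126]), array([-1.3,  0.6,  6. ]), 0.0091)
(35.2, array([ 0.6159, -0.3147,  0.1868]), array([-0. ,  0.5, -0. ]), 0.009)
```

View pics/wh2.png

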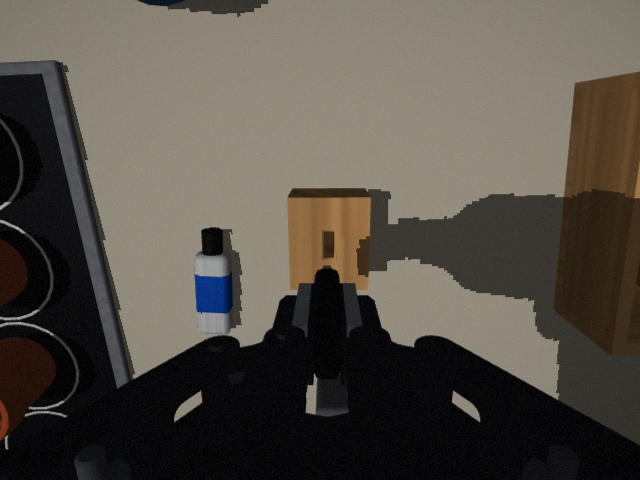

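Key is held. I'll re-check the pots and plate, then insert with force stops.

```bash
cat > ins.py <<'E'
from chk import *
g=np.load('g.npy'); yaw=-11; q=q_(yaw)
if __name__=='__main__':
    check('c2')
    s=np.array([g[0]-.1657,g[1]-.016]); home=g[2]+.033
    env.reach([*s,.21],q); env.movel([*s,home+.026],.06); print(st())
    ax=np.array([np.cos(np.radians(yaw)),np.sin(np.radians(yaw))]); ay=np.array([-ax[1],ax[0]])
    for i,(a,b) in enumerate([(0,0),(0,.6),(0,-.6),(.7,0),(-.7,0),(0,1.2),(0,-1.2),(.7,.8),(-.7,.8),(.7,-.8),(-.7,-.8),(1.4,0),(-1.4,0),(1.4,.8),(-1.4,.8),(1.4,-.8),(-1.4,-.8),(0,2),(0,-2)]):
        p=s+(a*ax+b*ay)/1000
        env.movel([*p,home+.0255],.05)
        hit=env.movel([*p,home-.001],.025,stop_force=6); z=env.get_state()['tcp_pos'][2]
        print(i,hit,round((z-home)*1000,1),st())
        if z<home+.017: break
        env.movel([*p,z+.003],.05)
E
python3 ins.py
```

```text
pot 1 232 [ 0.5282 -0.0699] err mm [0.9 3.4]
pot 2 244 [ 0.6077 -0.0725] err mm [0.3 3.9]
pot 3 243 [ 0.6878 -0.0751] err mm [0.7 4.2]
plate 578 [0.4509 0.2744] err mm [4.7 1.3]
(35.3, array([ 0.6159, -0.3148,  0.1867]), array([-0.1, -0.9,  0.1]), 0.0094)
(36.8, array([ 0.4507, -0.331 ,  0.1716]), array([ 0.3,  0.5, -0.5]), 0.0089)
0 True -0.0 (38.0, array([ 0.4505, -0.331 ,  0.1455]), array([-0.4,  0.4,  5. ]), 0.0091)
```

Home on the first try (z at the computed seat). Checking once more, then turning clockwise stepwise while watching torque.

```bash
cat > turn.py <<'E'
from chk import *
s=env.get_state(); p=s['tcp_pos'].copy() if hasattr(s['tcp_pos'],'copy') else list(s['tcp_pos'])
c0=np.array([.4507,-.3310])
print(kin.inverse_kinematics(p,q_(-92)),s['qpos'])
for yaw in list(range(-17,-78,-6))+list(range(-80,-97,-2)):
    env.movel([c0[0],c0[1],p[2]],.02,rot=q_(yaw)) if False else env.reach([c0[0],c0[1],p[2]],q_(yaw))
    env.dwell(.15); s=env.get_state(); print(yaw,np.round(s['torque'],3),np.round(s['force'],1),round(s['time'],1))
    if yaw<-78 and abs(s['torque'][2])>.35: break
E
python3 turn.py
```

```text
[ 0.36511459  0.49795716  0.20082258  1.97354601 -0.15131996  0.68418392
 -2.51678923] [ 0.64327351  0.49606007 -0.15412478  1.95360789  0.11380004  0.70062976
 -1.34262775]
-17 [-0.614  0.31   0.   ] [-1.6 -2.5  1.4] 38.4
-23 [-0.876  0.286 -0.017] [-1.  -3.4  1.2] 38.8
-29 [-1.123  0.379 -0.005] [-2.2 -3.6  0.5] 39.2
-35 [-1.143  0.343  0.05 ] [-0.6 -4.8  1.5] 39.6
-41 [-1.157e+00  3.850e-01 -1.000e-03] [-1.4 -5.3  1.2] 40.0
-47 [-1.126  0.345  0.013] [-2.  -4.7  1.7] 40.4
-53 [-1.139  0.383  0.112] [-2.3 -5.6  1.5] 40.8
-59 [-1.149  0.492  0.055] [-1.9 -4.7  2.4] 41.2
-65 [-1.068  0.504  0.02 ] [-2.8 -3.9  2.5] 41.6
-71 [-1.027  0.479 -0.056] [-2.8 -4.1  2.5] 42.0
-77 [-1.061  0.366  0.03 ] [-1.5 -4.5  2.7] 42.4
-80 [-1.043  0.439  0.019] [-1.2 -5.2  3.8] 42.8
-82 [-1.008  0.326  0.003] [-1.4 -3.4  3.3] 43.2
-84 [-0.965  0.312 -0.027] [-1.1 -4.4  3.3] 43.6
-86 [-0.987  0.249  0.045] [-1.4 -4.4  2.9] 44.0
-88 [-0.983  0.167 -0.028] [-0.4 -4.6  2.3] 44.4
-90 [-0.932  0.21   0.108] [-0.1 -4.1  3.1] 44.8
-92 [-1.04   0.075  0.224] [-0.1 -4.4  3.7] 45.2
-94 [-1.043  0.109  0.467] [-0.8 -4.4  3.5] 45.6
```

Torque rose at −92 to −94°, which is the stop. Releasing, backing off and inspecting.

```bash
python3 - <<'E'
from chk import *
p=env.get_state()['tcp_pos']
env.grip(.05,20); env.movel([p[0],p[1],.215],.08)
env.reach([p[0]-.0,p[1],.215],q_(-50)); I,D,C=shot('wrist','wf'); P=cloud('w',D,C); n=np.hypot(P[...,0]-.451,P[...,1]+.332)<.05
for s,lo,hi in[('bow',.095,.115),('barrel',.064,.072)]:
    q=P[(P[...,2]>lo)&(P[...,2]<hi)&n]; print(s,len(q),np.median(q[:,2]),cv2.minAreaRect((q[:,:2]*1000).astype('f4')))
cv2.imwrite('pics/wf2.png',cv2.resize(I[130:380,180:480],None,fx=2.4,fy=2.4,interpolation=2))
env.reach([.45,-.45,.3],q_(-20)); check('c3')
E
```

```text
bow 1173 0.10390759209051222 ((451.1955871582031, -331.726806640625), (10.958320617675781, 30.088844299316406), 3.792250156402588)
barrel 1873 0.06807707643736541 ((451.8040466308594, -333.4339294433594), (39.48193359375, 37.204532623291016), 24.352678298950195)
pot 1 230 [ 0.5282 -0.07  ] err mm [0.9 3.3]
pot 2 236 [ 0.6078 -0.0725] err mm [0.4 3.9]
pot 3 236 [ 0.6879 -0.0751] err mm [0.8 4.2]
plate 578 [0.4507 0.2744] err mm [4.5 1.3]
(48.5, array([ 0.4503, -0.4478,  0.2985]), array([ 0.3,  0.4, -1.1]), 0.0498)
```

View pics/wf2.png

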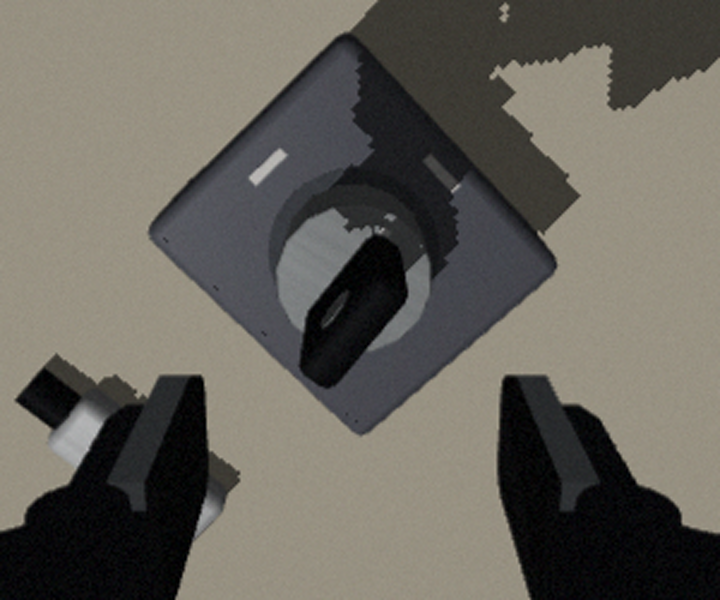

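View pics/c3.png

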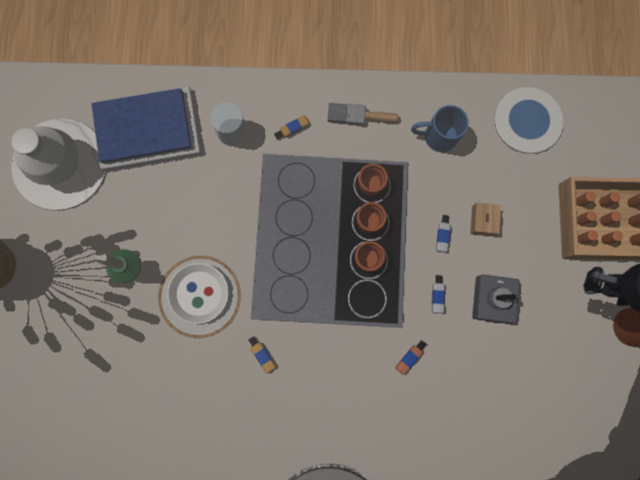

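Fully home (bow top 0.104 m = 68+36 mm), turned against the stop, and everything else is unmoved. Handing in.

```bash
python3 -c "
from h import *
print(job.job_done())"
```

```text
the job is handed in; nothing more can be done
None
```

The job is done and handed in at about 48 s of robot time; no verdict was reported.

- **Pots:** pot1, pot2 and pot3 were slid across with a light grip at constant height, and pot0 is not there. At the last check each stood within about 4.3 mm of its drying ring's centre (the rim has 8 mm of slack).
- **Paint plate:** I pushed it onto the mat, and it ended about 5 mm off the mat's centre (it has 23 mm of slack).
- **Key:** after re-checking the pots and plate, I inserted the key, and it went home on the first try. The bow top read 104 mm, which is the fully home height.
- **Switch:** I turned it clockwise until the torque rose to 0.47 N m at the stop. The bow rests about 80° from the box's axis. That fits the 75° stop within the key's play; I did not measure the barrel's own angle.
- **Everything else:** the last overhead picture shows the other things where they were. No knock was seen before hand-in, and no check failed. The two cameras disagreed by about 3 mm on absolute positions, so I used the relative offset from key to slot, on which they agreed.

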